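# Index the parts carousel to the bolt tin

## Task

The revolving parts stand is locked with the wrong goods at its front, the side where its red index lever is. Push the black knob of the lever away from the stand to free it, push the turntable round until the open tin of bolts is at the lever, and push the lever fully home again so that its nose locks in the notch there. Only push with the fingers: lift nothing, leave every item standing in its own compartment and the things around the stand undisturbed.

Things in the scene. Friction and masses are not known exactly. Their poses are not given: they have to be found in the camera images.
- carousel: the stand's green cast base, fixed to the table; foot 190 mm across. Origin: on the turning axis at table height, z up. Its -x axis points to the front of the stand, where the nose of the red index lever meets the rim. On it turns a steel index plate, 256 mm across, 22 to 32 mm above the table, with four notches 90 degrees apart, 27 mm wide at the mouth and 16 mm deep
- tray_axis (a point): middle of the round plywood tray on the index plate, on the axis, at its floor, 39 mm above the table (fixed to the base, does not turn). Tray 234 mm across with a 10 mm high lip; two crossed upright partitions, 9 mm thick, tops 111 mm above the table, reach 112 mm from the axis. With the turntable at 0 they stand at 45, 135, 225, 315 degrees from the base's x axis. Push them near the rim
- turntable (a joint): angle of the turntable, rad; 0 at the start (locked), positive counter-clockwise from above; turns either way without a stop, stiffly (about 2 N at the rim), and stays where it is left. It locks every quarter turn, a compartment's middle then facing front; the lever's nose finds the notch if the turntable is within about 0.05 rad, and centres it
- index_lever (a joint): angle of the red index lever, rad: 0 = fully home, nose in the notch; 0.32 = fully out. The nose is clear of the rim from about 0.2 on. It moves stiffly (about 1 N at the knob) and stays where it is left. It swings about a vertical pivot, counter-clockwise seen from above as it opens
- lever_knob (a point): middle of the lever's upright black knob, 75 mm above the table. Knob: 20 mm thick, from 42 to 94 mm above the table; 150 mm from the lever's pivot. With the lever home it is at (-152, 80) mm in the base's frame, some 50 mm clear of the tray's lip; opening moves it away from the stand by up to 48 mm
- lever_pivot (a point): the lever's vertical pivot on the base, 27 mm above the table, at (-147, -70) mm in the base's frame
- front_place (a point): centre of the compartment that is at the front, on the tray floor: 70 mm from the axis along the base's -x axis. It belongs to the base and does not turn
- bolt_tin: open grey metal tin with bolts, 69 mm across, 76 mm high, loose in one of the compartments about 70 mm from the axis, never at the front at the start. Origin: centre of its underside
- tape_measure: yellow tape measure, 37 x 84 x 64 mm, loose in the compartment at the front at the start. Origin: centre of its underside
- screw_jar: round jar with a yellow lid, 58 mm across, 65 mm high, loose in another compartment. Origin: centre of its underside
- wax_can: low round white can with a blue band and a white top, 62 mm across, 55 mm high, loose in another compartment. Origin: centre of its underside
- mug: white enamel mug with a blue rim on the table, a bystander, 82 mm high. Origin: centre of its underside
- screwdriver_2: yellow-handled screwdriver lying on the table, a bystander, 210 mm long. Origin: under its middle
- spanner_1: open-ended spanner lying on the table, a bystander, 179 mm long. Origin: under its middle
- screw_box_2: small carton of screws on the table, a bystander, 62 x 102 x 50 mm. Origin: centre of its underside

How it is judged:
By the outcome, as a careful person would: the job done as asked, in the order asked, and still so for the second after the job is handed in, with the robot touching nothing.
It also fails if it takes over 64 s, if anything falls off the work surface, if the arm or the gripper's body presses on something with over 40 N, if the wrist force passes 120 N, or if a joint passes its speed limit or range.

## Robot

A 6-joint arm with a two-finger parallel gripper is mounted at the origin on the work surface; the furniture and walls round the work are solid. World frame = base frame: x ahead of the robot, y to its left, z up, the work surface at z = 0. Lengths are in m, angles in rad, forces in N, time in s.
With the tool pointing down it reaches from about 0.225 to 0.875 m from the base axis. Payload 3.4 kg.
Tool frame: the origin (TCP) lies where the fingers leave the gripper's body, on its centre line; the fingertips stand 73 mm ahead of it and the grasp point (between the pads) lies 54 mm ahead of it (manip.grip_point_offset is the distance from the TCP to the grasp point, in m); z points along the fingers, y is the line along which they close (so a half turn about z gives the same grasp; the last joint's range is limited). The gripper opens to 85 mm and grips with 20 to 120 N. Pads are 22 mm wide; open, the fingers measure 114 mm over their backs; the gripper's body (76 mm by 85 mm) begins 54 mm behind the grasp point. The pads swing forward as they close: fully open they stand 13 mm farther back than shut.
Start: joints at [1.048, 0.276, 1.505, -0, 1.361, -0.121], TCP at [0.225, 0.529, 0.304] pointing down, gripper open.
Joint ranges: [-2.89, 2.89], [-0.75, 2.08], [0.22, 2.7], [-1.18, 4.32], [0.11, 2.71], [-2.7, 2.7]. Speed limits (rad/s): [2.57, 2.57, 3.14, 3.14, 3.14, 3.14].

## Interface

Orientations are given as a unit quaternion [w, x, y, z].
In Python, from rig import sensors, cams, manip, spotter gives the robot as it stands.
- The arm moves only by the tool drive_tool, never from a script. Its argument "targets" is a list of rows, each a list of 4 numbers: the shift along the world's x, y, z in m, then the turn about the world's z in degrees. In form: [[dx, dy, dz, spin], ...]. A call has exactly 5 rows; each row shifts and turns the commanded pose from where the row before left it; what a row does not reach is not made up. A row lasts 1/8 s, in which the tool goes at most 62.5 mm and 10.7 degrees, less where a joint would pass 70% of its speed; a pose out of reach is approached as far as the arm can. A call is refused whole if a number of a shift passes 0.0625 or a number of a turn 10.7, either way. A call with a gripper value outside its range is refused whole. "jaw" is the finger opening in m, from 0 to 0.0854, set as the call begins (left out, the last holds). The fingers move at their own pace and stop on an object; "force" is the grip in N (left out, the last holds). Time passes only in rows, so rows that do not move let the fingers close, or fill a call up. It gives the time, the measured TCP pose, the force and the opening at its end, in the units of the state.
- sensors.get_state(): the state, without advancing time (a new reading comes with each control period).
- cams.get_image(name): name is "scene" or "top" or "wrist"; returns a dict with "color" (480x640x3 uint8, red, green, blue), "intrinsics" (3x3 intrinsics, pixels), "R" (3x3) and "t" (3): a world point X has camera coordinates R X + t. Camera axes: x right, y down, z forward; pixel columns grow to the right and rows downward; lengths in m; the calibration is good to about 2 mm. The wrist camera is an equidistant fisheye: a pixel r from the principal point sees the ray r / f radians off the axis. A picture is of the moment at which its call begins. There is no depth.
- manip.sign_off(): hands the job in, once; it reports no verdict.
Trained networks look in the newest picture that a camera, given by its name, has taken for a name from the list of things; names that differ only in an ending like _2 or _b are one class to them, and where a whole thing is asked for, a point or a joint stands for the part that bears it (a point fixed in the world has none). Each returns a list of dicts, best first, with "score" (0 to 1); they miss things now and then, are a little off and sometimes report something else, mostly with a low value. They report only what shows in the picture. A call takes as long as a camera call.
- spotter.find_in(query, camera): "point" ([x, y, z] in m, in world coordinates, good to about 4 mm: the middle of the surface that is visible of it).
- spotter.landmark_of(query, camera): "point" ([x, y, z] in m, in world coordinates, good to about 4 mm: a listed point, or the origin of a listed thing).
The state is a dict: "clock": time; "qpos": joint angles; "qd": joint speeds; "effort": joint torques, N m; "position": TCP position; "ee_rot": TCP orientation; "contact_force": force on the tool from outside, world axes, zero at the start; "moment": the same for the moment, N m; "width": finger opening in m.
Only numpy, scipy, OpenCV 4.12 (cv2) and the standard library are available. Lean on these libraries where they do the work, as an engineer would, in place of code of your own. Each camera call takes 0.05 s, during which the arm holds its last target. There are 200 camera calls.

## Working session

There is one attempt and no reset: what is moved stays moved. The work goes in short steps, Python scripts to look and compute and a tool call to move; the robot and the scene stay as the last step left them, time stands still between calls to the robot, and variables do not carry over. Pictures are saved under pics/ and viewed, on a budget of 10 in all, crops included, one or two more only if the job needs it, and the job is handed in when it is done.

Besides the shell and the picture viewer there is one more tool, called after "Request:" by a JSON object that holds its "name" and its "arguments". drive_tool: Moves the arm, as the interface text tells. Its arguments: {"type":"object","properties":{"targets":{"type":"array","items":{"type":"array","items":{"type":"number"}}},"jaw":{"type":"number"},"force":{"type":"number"}},"required":["targets"]}

```bash
mkdir -p pics
python3 - <<'E'
from rig import sensors,cams,spotter
import cv2,numpy as np
a=cams.get_image("scene");b=cams.get_image("top")
cv2.imwrite("pics/a.png",a["color"][:,:,::-1]);cv2.imwrite("pics/b.png",b["color"][:,:,::-1])
for c in("scene","top"):
  for n in["carousel","tray_axis","lever_knob","lever_pivot","front_place","bolt_tin","tape_measure","screw_jar","wax_can","mug","screwdriver_2","spanner_1","screw_box_2"]:
    r=spotter.landmark_of(n,c)[:1]
    print(c,n,[(np.round(x["point"],3),round(x["score"],2)) for x in r])
s=sensors.get_state();print(s)
E
```

```text
scene carousel [(array([ 0.582,  0.09 , -0.   ]), 0.91)]
scene tray_axis [(array([0.583, 0.082, 0.039]), 0.58)]
scene lever_knob [(array([0.708, 0.205, 0.08 ]), 0.68)]
scene lever_pivot [(array([0.566, 0.247, 0.028]), 0.78)]
scene front_place [(array([0.601, 0.154, 0.042]), 0.15)]
scene bolt_tin [(array([0.52 , 0.114, 0.041]), 0.83)]
scene tape_measure [(array([0.6  , 0.153, 0.042]), 0.56)]
scene screw_jar [(array([0.653, 0.071, 0.039]), 0.76)]
scene wax_can [(array([0.557, 0.022, 0.038]), 0.96)]
scene mug [(array([ 0.443,  0.422, -0.002]), 0.58)]
scene screwdriver_2 [(array([ 0.262,  0.31 , -0.003]), 0.81)]
scene spanner_1 [(array([0.358, 0.209, 0.001]), 0.87)]
scene screw_box_2 [(array([ 0.432, -0.193,  0.   ]), 0.84)]
top carousel [(array([ 0.582,  0.086, -0.001]), 0.67)]
top tray_axis [(array([0.581, 0.082, 0.038]), 0.93)]
top lever_knob [(array([0.709, 0.203, 0.077]), 0.86)]
top lever_pivot [(array([0.564, 0.252, 0.028]), 0.64)]
top front_place [(array([0.608, 0.151, 0.037]), 0.6)]
top bolt_tin [(array([0.522, 0.112, 0.037]), 0.94)]
top tape_measure [(array([ 0.435, -0.19 ,  0.0
[... 260 characters left out ...]
rray([ 0.435, -0.191,  0.001]), 0.86)]
{'clock': 1.4, 'qpos': array([ 1.04803411e+00,  2.75905681e-01,  1.50489924e+00,  3.03585519e-06,
        1.36070280e+00, -1.21004158e-01]), 'qd': array([ 0.00112067, -0.00017999, -0.00082155,  0.00059262, -0.00051912,
       -0.00054001]), 'effort': array([ 1.24695511e-03, -4.16649270e+01, -2.46097308e+01, -1.32428027e-04,
        6.38146048e-05, -1.96908303e-06]), 'position': array([0.22486607, 0.5292362 , 0.30392507]), 'ee_rot': array([1.20258792e-05, 1.99531073e-01, 9.79891499e-01, 4.07544297e-05]), 'contact_force': array([ 0.51168638, -0.08960999,  0.43397952]), 'moment': array([ 0.03799498, -0.01556349, -0.03958421]), 'width': 0.08541010834888553}
```

View pics/a.png

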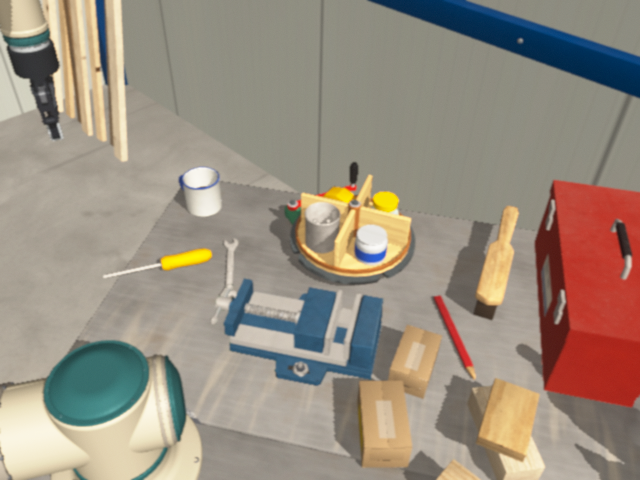

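View pics/b.png

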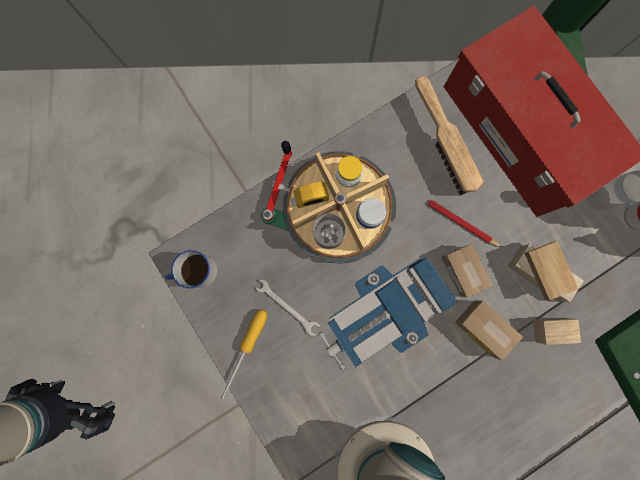

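The top view shows the stand centred near (340,200), the lever knob at (286,147), and the tape measure at the front, (312,193). The tin is at (330,232), so the turntable needs about a quarter turn clockwise. The front faces roughly 71° in world axes. I'm moving above the gap inside the knob.

Request:
{"name": "drive_tool", "arguments": {"targets": [[0.0473,-0.0355,0,1],[0.0473,-0.0355,0,1],[0.0473,-0.0355,0,1],[0.0473,-0.0355,0,1],[0.0473,-0.0355,0,0]], "jaw": 0, "force": 40}}

```text
clock: 2.02
position: [0.4628, 0.3505, 0.3041]
ee_rot: [0.0, 0.165, 0.986, 0.0]
contact_force: [0.6, 0.8, -0.1]
width: -0.0
```

Request:
{"name": "drive_tool", "arguments": {"targets": [[0.0473,-0.0355,0,0],[0.0473,-0.0355,0,0],[0.0473,-0.0355,0,0],[0.0473,-0.0355,0,0],[0.0473,-0.0355,0,0]]}}

```text
clock: 2.65
position: [0.6994, 0.1729, 0.3039]
ee_rot: [0.0, 0.165, 0.986, 0.0]
contact_force: [0.7, 1.6, 1.4]
width: -0.0003
```

```bash
cat > h.py <<'E'
from rig import sensors,cams,spotter,manip
import cv2,numpy as np
from scipy.optimize import least_squares
B={"carousel":(0,0),"tray_axis":(0,0),"lever_pivot":(-.147,-.07),"front_place":(-.07,0)}
def look(cam,names):
  cams.get_image(cam);o=[]
  for n in names:
    for x in spotter.landmark_of(n,cam)[:1]:
      o.append((n,np.array(x["point"]),x["score"]));print(cam,n,np.round(x["point"],4),round(x["score"],2))
  return o
def st():
  s=sensors.get_state();print("t",round(s["clock"],2),"p",np.round(s["position"],4),"F",np.round(s["contact_force"],1),"yaw_y",round(float(np.degrees(2*np.arctan2(s["ee_rot"][2],s["ee_rot"][1]))-90),1),"w",round(s["width"],4))
E
python3 - <<'E'
from h import *
B["lever_knob"]=(-.152,.08)
o=[]
for c in("wrist","top"): o+=look(c,list(B)+["bolt_tin","screw_jar"])
o=[q for q in o if q[0] in B and q[2]>.4]
def R(a):return np.array([[np.cos(a),-np.sin(a)],[np.sin(a),np.cos(a)]])
f=lambda p:np.concatenate([p[:2]+R(p[2])@np.array(B[n])-x[:2] for n,x,s in o])
r=least_squares(f,[.582,.085,-1.9],loss="soft_l1",f_scale=.004);print(r.x,np.degrees(r.x[2]),np.round(r.fun.reshape(-1,2),4))
st();cv2.imwrite("pics/c.png",cams.get_image("wrist")["color"][:,:,::-1])
E
```

```text
wrist carousel [ 5.817e-01  8.200e-02 -1.000e-04] 0.79
wrist tray_axis [0.5835 0.0838 0.0392] 0.69
wrist lever_pivot [0.5691 0.2477 0.0272] 0.56
wrist front_place [0.6077 0.1521 0.0354] 0.95
wrist lever_knob [0.7081 0.2028 0.0743] 0.62
wrist bolt_tin [0.5164 0.1158 0.044 ] 0.59
wrist screw_jar [0.6509 0.0593 0.0375] 0.75
top lever_knob [ 0.4319 -0.1926  0.0045] 0.48
top bolt_tin [ 0.4304 -0.1929  0.005 ] 0.41
[ 0.58183463  0.08405813 -1.92201311] -110.12323914179773 [[ 1.000e-04  2.100e-03]
 [-1.700e-03  3.000e-04]
 [-2.400e-03 -1.500e-03]
 [-1.800e-03 -2.300e-03]
 [ 1.100e-03 -3.500e-03]
 [ 2.773e-01  3.919e-01]]
t 3.45 p [0.6977 0.1745 0.3041] F [ 0.3 -0.4  0. ] yaw_y 71.0 w -0.0001
```

View pics/c.png

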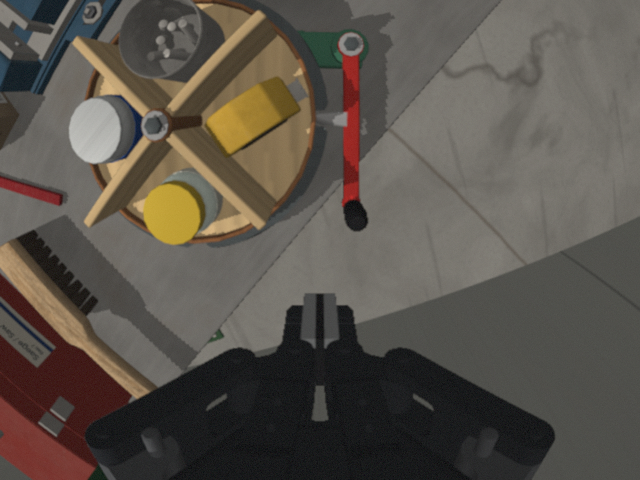

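Request:
{"name": "drive_tool", "arguments": {"targets": [[-0.002,-0.0045,-0.04,0],[0,0,-0.045,0],[0,0,-0.045,0],[0,0,-0.032,0],[0,0,0,0]]}}

```text
clock: 4.12
position: [0.6941, 0.1694, 0.1387]
ee_rot: [-0.003, 0.165, 0.986, -0.001]
contact_force: [-0.3, -0.6, -0.2]
width: 0.0001
```

Request:
{"name": "drive_tool", "arguments": {"targets": [[0.003,0.0095,0,0],[0.0025,0.0097,0,0],[0.002,0.0098,0,0],[0.0015,0.0099,0,0],[0.001,0.01,0,0]]}}

```text
clock: 4.75
position: [0.706, 0.2195, 0.1423]
ee_rot: [0.0, 0.165, 0.986, 0.0]
contact_force: [-0.0, -0.3, 0.6]
width: -0.0001
```

Run:
```python
from h import *
st();o=look("wrist",["lever_knob","lever_pivot"]);look("top",["lever_knob","lever_pivot"]);look("scene",["lever_knob"])
```

```text
t 4.75 p [0.706  0.2195 0.1423] F [-0.  -0.3  0.6] yaw_y 71.0 w -0.0001
wrist lever_knob [0.7214 0.2414 0.0769] 0.64
wrist lever_pivot [0.5689 0.2486 0.0291] 0.64
top lever_knob [0.5555 0.0157 0.0389] 0.58
top lever_pivot [0.5573 0.018  0.0405] 0.4
scene lever_knob [0.716  0.2425 0.0756] 0.59
```

Request:
{"name": "drive_tool", "arguments": {"targets": [[-0.002,-0.0085,0,0],[0,0,0.045,0],[0,0,0.045,0],[-0.0142,-0.0535,0,8.8],[-0.0142,-0.0535,0,8.8]]}}

```text
clock: 5.78
position: [0.6752, 0.1017, 0.2329]
ee_rot: [0.001, 0.009, 1.0, -0.0]
contact_force: [0.5, -0.9, 0.0]
width: 0.0002
```

Request:
{"name": "drive_tool", "arguments": {"targets": [[-0.0142,-0.0535,0,8.8],[-0.0142,-0.0535,0,8.8],[0,0,0,8.8],[0,0,0,0],[0,0,0,0]]}}

```text
clock: 6.4
position: [0.647, -0.0037, 0.232]
ee_rot: [0.0, -0.215, 0.977, 0.0]
contact_force: [0.3, 0.7, -0.2]
width: -0.0
```

Run:
```python
from h import *
st();look("wrist",["lever_knob","screw_jar","wax_can","tray_axis"]);cv2.imwrite("pics/d.png",cams.get_image("wrist")["color"][:,:,::-1])
# rows: finger centre relative to axis; partition angle -65 -> -155
C=np.array([.582,.084])
def P(a,g=0):
  a=np.radians(a);return C+.107*np.array([np.cos(a),np.sin(a)])+(.0155+g)*np.array([-np.sin(a),np.cos(a)])
print(P(-65,.006),P(-65))
for a in np.arange(-65,-155,-7.5): print(a-7.5,np.round(P(a-7.5)-P(a),4),np.round(P(a-7.5),4))
```

```text
t 6.4 p [ 0.647  -0.0037  0.232 ] F [ 0.3  0.7 -0.2] yaw_y 114.9 w -0.0
wrist lever_knob [0.7152 0.2369 0.0754] 0.74
wrist screw_jar [0.6493 0.0606 0.0381] 0.59
wrist wax_can [0.557  0.0182 0.0381] 0.97
wrist tray_axis [0.5804 0.0858 0.0386] 0.77
[ 0.64670577 -0.00388864] [ 0.64126792 -0.00642435]
-72.5 [-0.0123 -0.007 ] [ 0.629  -0.0134]
-80.0 [-0.0131 -0.0053] [ 0.6158 -0.0187]
-87.5 [-0.0137 -0.0035] [ 0.6022 -0.0222]
-95.0 [-0.014  -0.0017] [ 0.5881 -0.0239]
-102.5 [-0.0141  0.0001] [ 0.574  -0.0238]
-110.0 [-0.014  0.002] [ 0.56   -0.0218]
-117.5 [-0.0136  0.0038] [ 0.5463 -0.0181]
-125.0 [-0.013   0.0055] [ 0.5333 -0.0125]
-132.5 [-0.0122  0.0072] [ 0.5211 -0.0054]
-140.0 [-0.0111  0.0087] [0.51   0.0033]
-147.5 [-0.0099  0.0101] [0.5001 0.0134]
-155.0 [-0.0085  0.0113] [0.4916 0.0247]
```

View pics/d.png

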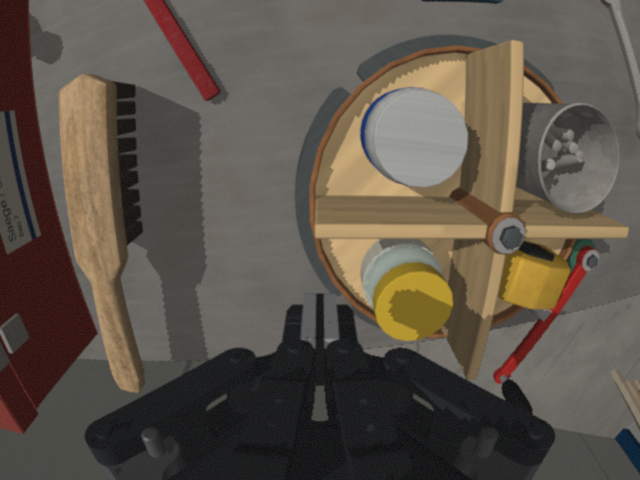

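Request:
{"name": "drive_tool", "arguments": {"targets": [[0,0,-0.041,0],[0,0,-0.041,0],[0,0,0,0],[-0.005,-0.0025,0,0],[-0.0062,-0.0035,0,-3.5]]}}

```text
clock: 7.32
position: [0.6375, -0.0099, 0.1523]
ee_rot: [0.003, -0.186, 0.983, -0.001]
contact_force: [1.6, 0.7, -0.5]
width: 0.0003
```

Request:
{"name": "drive_tool", "arguments": {"targets": [[-0.0062,-0.0035,0,-4],[-0.0131,-0.0053,0,-7.5],[-0.0137,-0.0035,0,-7.5],[-0.014,-0.0017,0,-7.5],[-0.0141,0.0001,0,-7.5]]}}

```text
clock: 7.95
position: [0.5764, -0.0246, 0.1528]
ee_rot: [0.004, 0.111, 0.994, -0.0]
contact_force: [0.7, -0.0, -0.0]
width: 0.0
```

Run:
```python
from h import *
st();look("wrist",["lever_knob","screw_jar","wax_can","bolt_tin","tape_measure"]);cv2.imwrite("pics/e.png",cams.get_image("wrist")["color"][:,:,::-1])
```

```text
t 7.95 p [ 0.5764 -0.0246  0.1528] F [ 0.7 -0.  -0. ] yaw_y 77.2 w 0.0
wrist screw_jar [0.623  0.0221 0.0371] 0.61
wrist wax_can [0.5213 0.0472 0.0393] 0.84
```

View pics/e.png

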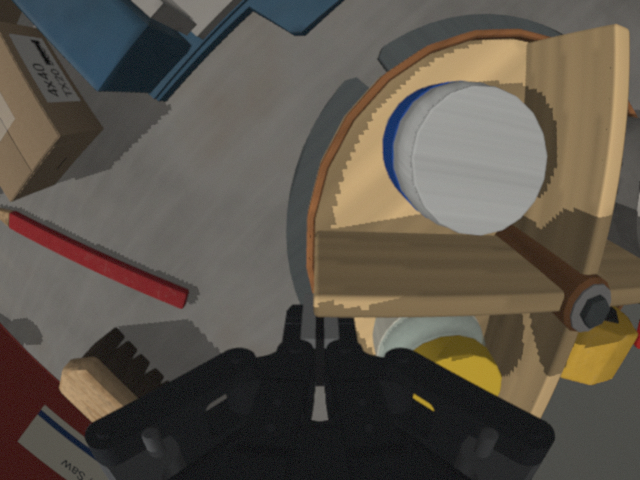

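The finger is flat against the partition and the table is following, with the items clear of it. Continuing.

Request:
{"name": "drive_tool", "arguments": {"targets": [[-0.014,0.002,0,-7.5],[-0.0136,0.0038,0,-7.5],[-0.013,0.0055,0,-7.5],[-0.0122,0.0072,0,-7.5],[-0.0111,0.0087,0,-7.5]]}}

```text
clock: 8.93
position: [0.5115, 0.003, 0.1502]
ee_rot: [0.001, 0.424, 0.906, -0.0]
contact_force: [0.5, -1.5, 0.7]
width: -0.0001
```

Request:
{"name": "drive_tool", "arguments": {"targets": [[-0.005,0.005,0,-3.75],[-0.0049,0.0051,0,-3.75],[-0.0031,0.0039,0,-2.5],[0,0,0,0],[0,0,0,0]]}}

```text
clock: 9.55
position: [0.4983, 0.0174, 0.15]
ee_rot: [0.0, 0.5, 0.866, 0.0]
contact_force: [-0.2, -0.3, -0.4]
width: 0.0002
```

Run:
```python
from h import *
st()
for c in ("top","scene"): look(c,["bolt_tin","screw_jar","wax_can","tape_measure","front_place","lever_knob"])
i=cams.get_image("top");X=np.array([.582,.084,.111]);p=i["intrinsics"]@(i["R"]@X+i["t"]);p=p[:2]/p[2];print(p)
u,v=p.astype(int);im=i["color"][v-75:v+75,u-80:u+80,::-1]
# partition top angle: project a radial point ring at z=.111 and unwarp
n=720;rr=np.linspace(.02,.11,90)
a=np.radians(np.arange(n)/2);A,Rr=np.meshgrid(a,rr)
W=np.stack([.582+Rr*np.cos(A),.084+Rr*np.sin(A),0*A+.111],-1)
q=(W@i["R"].T+i["t"])@i["intrinsics"].T;q=(q[...,:2]/q[...,2:]).astype(np.float32)
pol=cv2.remap(i["color"],q[...,0],q[...,1],cv2.INTER_LINEAR)
cv2.imwrite("pics/f.png",np.vstack([cv2.resize(im,(720,480),interpolation=cv2.INTER_CUBIC)[:, :],pol[::-1,:,::-1]]))
```

```text
t 9.55 p [0.4983 0.0174 0.15  ] F [-0.2 -0.3 -0.4] yaw_y 30.0 w 0.0002
top bolt_tin [0.6031 0.1526 0.0384] 0.6
top wax_can [0.5131 0.1008 0.0392] 0.66
top tape_measure [0.6532 0.0738 0.0376] 0.6
top front_place [0.6073 0.1536 0.0375] 0.86
top lever_knob [0.7169 0.238  0.0765] 0.95
scene screw_jar [0.5708 0.0232 0.04  ] 0.93
scene wax_can [0.5117 0.1044 0.0386] 0.92
scene tape_measure [0.6498 0.0739 0.042 ] 0.52
[341.76523592 199.17057428]
```

View pics/f.png

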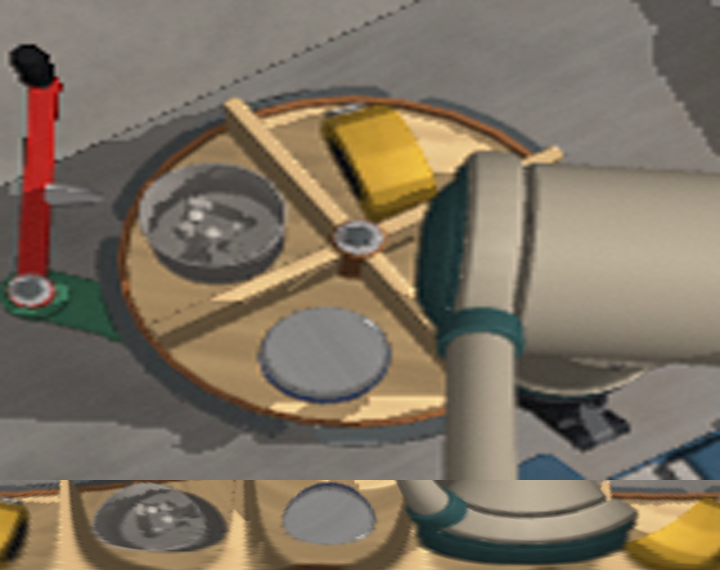

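```bash
cat > pol.py <<'E'
from h import *
def prof(img,i):
  a=np.radians(np.arange(0,360,.5));A,Rr=np.meshgrid(a,np.linspace(.085,.11,26))
  W=np.stack([.582+Rr*np.cos(A),.084+Rr*np.sin(A),0*A+.111],-1)
  q=(W@i["R"].T+i["t"])@i["intrinsics"].T;q=(q[...,:2]/q[...,2:]).astype(np.float32)
  return cv2.remap(np.ascontiguousarray(img),q[...,0],q[...,1],cv2.INTER_CUBIC)
def strips(img,i,lo,hi,name):
  p=prof(img,i);s=p[::-1,int(lo*2):int(hi*2)]
  g=s.astype(int).mean(0);print(name,[(lo+k/2,*g[k].astype(int)) for k in range(0,len(g),3)])
  return s
E
python3 - <<'E'
from pol import *
i=cams.get_image("top");b=cv2.imread("pics/b.png")[:,:,::-1]
S=[cv2.resize(prof(im,i)[::-1,20:280],(780,260),interpolation=cv2.INTER_CUBIC) for im in (b,i["color"])]
o=np.vstack(S)
for d in range(10,150,5):
  x=(d-10)*6;cv2.line(o,(x,0),(x,15 if d%10==5 else 30),(255,0,0),1);cv2.line(o,(x,260),(x,275 if d%10==5 else 290),(255,0,0),1)
cv2.imwrite("pics/g.png",o[:,:,::-1])
E
```

```text
(no output)
```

View pics/g.png

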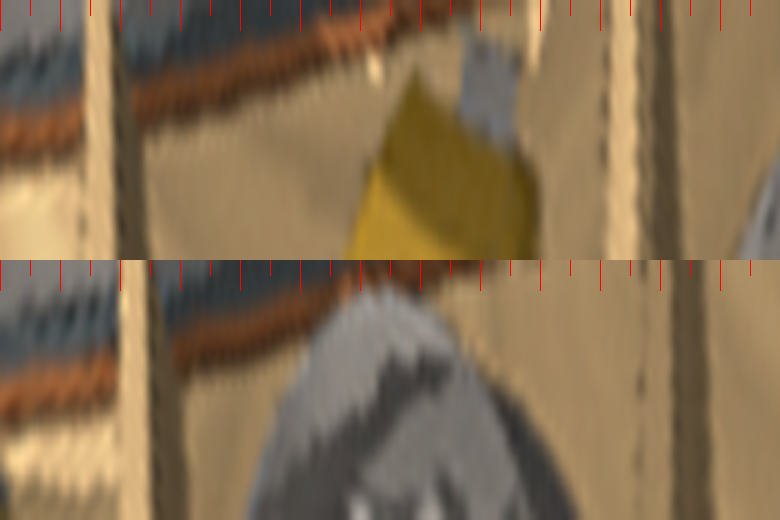

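The strip compares the start (top) with now (bottom). The partition edges sit at about 26.5° and 114°, against 32° and 119.5°, so about 5.5° is left.

Request:
{"name": "drive_tool", "arguments": {"targets": [[-0.0032,0.0041,0,-2.5],[-0.003,0.0042,0,-2.5],[0,0,0,0],[0.003,-0.005,0,0],[0.003,-0.005,0,0]]}}

```text
clock: 10.98
position: [0.4981, 0.0153, 0.15]
ee_rot: [0.0, 0.537, 0.843, 0.0]
contact_force: [0.5, 0.6, 1.0]
width: 0.0001
```

Request:
{"name": "drive_tool", "arguments": {"targets": [[0,0,0.045,0],[0,0,0.045,0],[0,0,0.03,8],[0.03,0.04,0,8],[0.035,0.045,0,8]]}}

```text
clock: 11.6
position: [0.5638, 0.1005, 0.2711]
ee_rot: [0.001, 0.349, 0.937, 0.0]
contact_force: [0.8, 0.1, -0.0]
width: 0.0001
```

Run:
```python
from pol import *
st()
for c in ("top","wrist"): look(c,["bolt_tin","screw_jar","wax_can","tape_measure","lever_knob"])
i=cams.get_image("top");b=cv2.imread("pics/b.png")[:,:,::-1]
S=[cv2.resize(prof(im,i)[::-1,20:280],(780,200),interpolation=cv2.INTER_CUBIC) for im in (b,i["color"])]
cv2.imwrite("pics/h.png",np.vstack(S)[:,:,::-1])
```

```text
t 11.6 p [0.5638 0.1005 0.2711] F [ 0.8  0.1 -0. ] yaw_y 49.1 w 0.0001
top bolt_tin [0.6109 0.1534 0.0364] 0.62
top screw_jar [0.5592 0.02   0.0396] 0.88
top wax_can [0.5151 0.1072 0.0394] 0.65
top tape_measure [0.5825 0.0851 0.0034] 0.25
top lever_knob [0.7128 0.2383 0.0776] 0.8
wrist screw_jar [ 0.4306 -0.1878 -0.0007] 0.23
wrist wax_can [0.515  0.1082 0.04  ] 0.91
wrist tape_measure [0.6518 0.073  0.0406] 0.79
wrist lever_knob [0.721  0.2402 0.0769] 0.86
```

View pics/h.png

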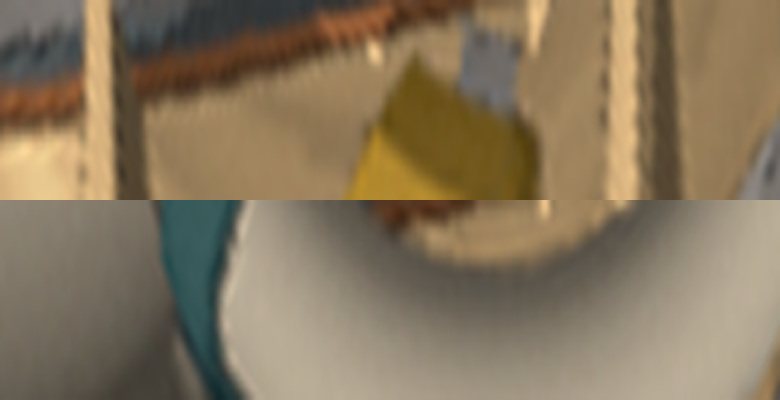

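Request:
{"name": "drive_tool", "arguments": {"targets": [[0.0325,0.0355,0,4.4],[0.0325,0.0355,0,4.4],[0.0325,0.0355,0,4.4],[0.0325,0.0355,0,4.4],[0.0325,0.0355,0,4.4]]}}

```text
clock: 12.88
position: [0.7262, 0.2791, 0.27]
ee_rot: [0.0, 0.164, 0.986, 0.0]
contact_force: [1.0, 0.3, -0.2]
width: -0.0001
```

Run:
```python
from pol import *
st()
look("wrist",["lever_knob","lever_pivot","bolt_tin"])
i=cams.get_image("top");b=cv2.imread("pics/b.png")[:,:,::-1]
S=[cv2.resize(prof(im,i)[::-1,20:280],(780,150),interpolation=cv2.INTER_CUBIC) for im in (b,i["color"])]
w=cams.get_image("wrist");S.append(cv2.resize(w["color"],(400,300)));S[2]=np.pad(S[2],((0,0),(0,380),(0,0)))
S[2][:,400:]=cv2.resize(i["color"][110:300,230:430],(380,300))
cv2.imwrite("pics/i.png",np.vstack(S)[:,:,::-1])
```

```text
t 12.88 p [0.7262 0.2791 0.27  ] F [ 1.   0.3 -0.2] yaw_y 71.1 w -0.0001
wrist lever_knob [0.7206 0.2425 0.0771] 0.6
wrist lever_pivot [0.565  0.2459 0.0274] 0.85
```

View pics/i.png

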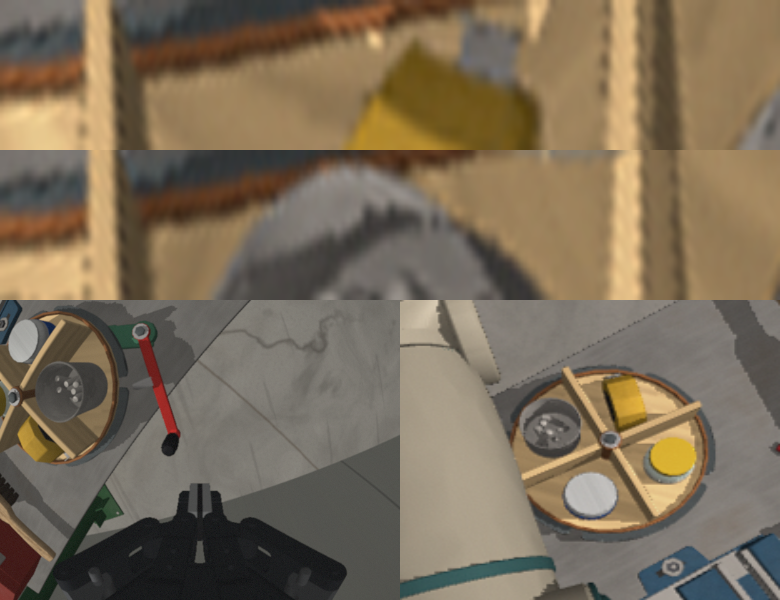

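Partition edges now match the locked start positions to within about 0.5°. Next I lower the finger outside the knob and push it home.

Request:
{"name": "drive_tool", "arguments": {"targets": [[0,0,-0.043,0],[0,0,-0.043,0],[0,0,-0.042,0],[0,0,0,0],[0,-0.006,0,0]]}}

```text
clock: 13.8
position: [0.7258, 0.272, 0.1443]
ee_rot: [0.001, 0.165, 0.986, 0.001]
contact_force: [-0.1, 0.4, 0.4]
width: 0.0002
```

Request:
{"name": "drive_tool", "arguments": {"targets": [[-0.0005,-0.0085,0,0],[-0.001,-0.009,0,0],[-0.0015,-0.009,0,0],[-0.002,-0.009,0,0],[-0.002,-0.007,0,0]]}}

```text
clock: 14.42
position: [0.718, 0.229, 0.1419]
ee_rot: [-0.0, 0.165, 0.986, -0.0]
contact_force: [0.7, 1.0, 0.2]
width: -0.0001
```

Request:
{"name": "drive_tool", "arguments": {"targets": [[-0.001,-0.003,0,0],[-0.001,-0.003,0,0],[0,0,0,0],[0,0,0,0],[0,0,0,0]]}}

```text
clock: 15.05
position: [0.7163, 0.2243, 0.1418]
ee_rot: [0.0, 0.165, 0.986, 0.0]
contact_force: [1.9, 2.8, -0.4]
width: 0.0
```

Run:
```python
from h import *
st();look("wrist",["lever_knob","lever_pivot"])
```

```text
t 15.05 p [0.7163 0.2243 0.1418] F [ 1.9  2.8 -0.4] yaw_y 71.0 w 0.0
wrist lever_knob [0.7112 0.2003 0.076 ] 0.7
```

Request:
{"name": "drive_tool", "arguments": {"targets": [[-0.0005,-0.0015,0,0],[-0.0005,-0.0015,0,0],[0,0,0,0],[0,0,0,0],[0,0,0,0]]}}

```text
clock: 15.82
position: [0.716, 0.2236, 0.142]
ee_rot: [0.001, 0.165, 0.986, 0.003]
contact_force: [3.7, 10.2, -3.1]
width: 0.0004
```

Request:
{"name": "drive_tool", "arguments": {"targets": [[-0.0005,-0.0015,0,0],[-0.0005,-0.0015,0,0],[0,0,0,0],[0,0,0,0],[0,0,0,0]]}}

```text
clock: 16.45
position: [0.7158, 0.223, 0.1421]
ee_rot: [0.002, 0.165, 0.986, 0.005]
contact_force: [5.6, 14.4, -3.5]
width: 0.0
```

It stopped firmly at 15 N, at the predicted home position. Backing off to check.

Request:
{"name": "drive_tool", "arguments": {"targets": [[0.002,0.01,0,0],[0.004,0.02,0,0],[0,0.01,0.045,0],[0,0.01,0.045,0],[0,0.02,0.04,0]]}}

```text
clock: 17.08
position: [0.7201, 0.2875, 0.2737]
ee_rot: [0.0, 0.166, 0.986, -0.001]
contact_force: [-0.0, 0.7, -1.1]
width: -0.0001
```

Request:
{"name": "drive_tool", "arguments": {"targets": [[-0.03,0.045,0,0],[-0.03,0.045,0,0],[-0.03,0.045,0,0],[0,0,0,0],[0,0,0,0]]}}

```text
clock: 17.7
position: [0.63, 0.4227, 0.2718]
ee_rot: [0.0, 0.165, 0.986, -0.001]
contact_force: [0.1, -0.5, 0.5]
width: 0.0002
```

Run:
```python
from pol import *
st()
look("wrist",["lever_knob","lever_pivot","bolt_tin"]);look("top",["lever_knob","bolt_tin","screw_jar","wax_can","tape_measure","mug","spanner_1","screwdriver_2","screw_box_2"])
i=cams.get_image("top");b=cv2.imread("pics/b.png")[:,:,::-1]
S=[cv2.resize(prof(im,i)[::-1,20:280],(780,100),interpolation=cv2.INTER_CUBIC) for im in (b,i["color"])]
c=lambda im:cv2.resize(im[120:280,240:400],(390,390),interpolation=cv2.INTER_CUBIC)
S.append(np.hstack([c(b),c(i["color"])]))
cv2.imwrite("pics/j.png",np.vstack(S)[:,:,::-1])
```

```text
t 17.7 p [0.63   0.4227 0.2718] F [ 0.1 -0.5  0.5] yaw_y 71.0 w 0.0002
wrist lever_knob [0.7105 0.2021 0.0766] 0.94
wrist lever_pivot [0.5682 0.249  0.0266] 0.85
wrist bolt_tin [0.6052 0.1583 0.0424] 0.68
top lever_knob [0.7076 0.2014 0.0753] 0.79
top bolt_tin [0.6131 0.1547 0.0387] 0.69
top screw_jar [0.5605 0.0206 0.0401] 0.92
top wax_can [0.5133 0.1079 0.0378] 0.72
top tape_measure [0.6478 0.0676 0.0385] 0.79
top mug [4.421e-01 4.187e-01 3.000e-04] 0.65
top spanner_1 [ 0.3592  0.2113 -0.0034] 0.57
top screwdriver_2 [0.2597 0.308  0.0005] 0.77
top screw_box_2 [ 4.301e-01 -1.934e-01  1.000e-04] 0.69
```

View pics/j.png

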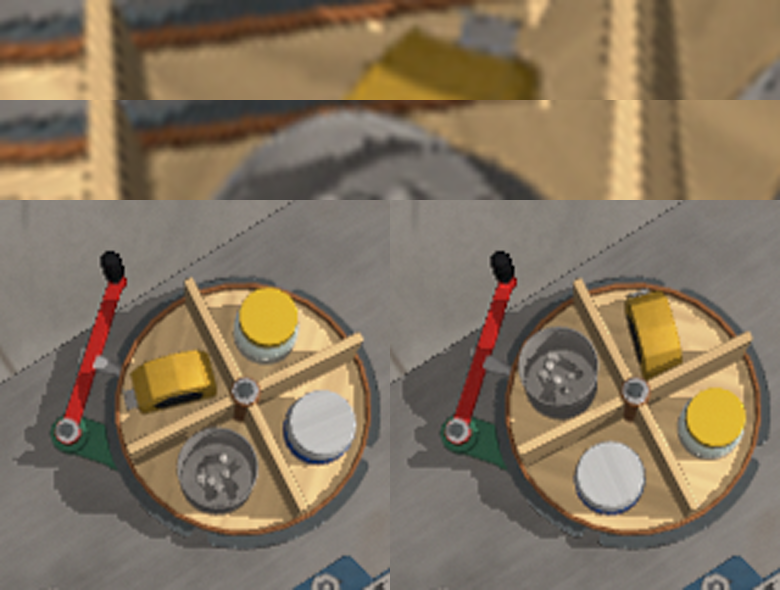

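The lever looks home and the tin is at the front. I'll measure any leftover lever offset numerically.

Run:
```python
from pol import *
i=cams.get_image("top");b=cv2.imread("pics/b.png")[:,:,::-1]
x0,y0,x1,y1=264,138,300,205
g=lambda im:cv2.GaussianBlur(im,(0,0),1)
for n,im in(("start",b),("now",i["color"])):
  c=im[y0:y1,x0:x1].astype(int);red=(c[...,0]>140)&(c[...,1]<80)
  ys,xs=np.nonzero(red);k=np.nonzero((c[:25].max(2)<50));
  l=np.polyfit(ys,xs,1);print(n,red.sum(),xs.mean()+x0,ys.mean()+y0,np.degrees(np.arctan(l[0])),"knob",len(k[0]),k[1].mean()+x0,k[0].mean()+y0)
def sh(im,lo,hi):
  return prof(im,i).astype(np.float32).mean((0,2))[lo*2:hi*2]
for lo,hi in((20,30),(108,119),(287,303),(200,212)):
  A=sh(b,lo-0,hi);best=[]
  for s in range(-8,9): best.append((np.corrcoef(A,prof(i["color"],i).astype(np.float32).mean((0,2))[lo*2+s:hi*2+s])[0,1],s/2))
  print(lo,max(best))
```

```text
start 201 279.089552238806 177.19900497512438 -19.646769578206257 knob 90 285.8333333333333 146.84444444444443
now 118 282.3050847457627 168.0677966101695 -18.59483615186081 knob 90 285.8333333333333 146.84444444444443
20 (np.float64(0.9973911415727253), 0.5)
108 (np.float64(0.9845508735977745), 0.5)
287 (np.float64(0.9947644732895684), 0.5)
200 (np.float64(0.9840753003431453), 1.0)
```

```bash
python3 -c "
from rig import manip
print(manip.sign_off())"
```

```text
the job is handed in; nothing more can be done
None
```

The bolt tin is now at the lever and the lever is pushed home. I handed the job in at about 18 s on the robot's clock, well under the 64 s limit. `sign_off` reports no verdict.

**What I did:** I pushed the lever knob out to about 0.29 rad. I then pushed a partition near the rim to turn the table about 90° clockwise, and pushed the knob back in until it stopped firmly at about 15 N.

**Last checks, before hand-in:**
- **Lever:** the knob is at the same pixel position as at the start, so it reads fully home.
- **Turntable:** the partitions sit 0.5–1° from the locked directions seen at the start, inside the 0.05 rad (about 2.9°) needed. I did not look at the nose in the notch from close by.
- **Items:** the last top-camera picture shows all four upright, each in its own compartment.
- **Things around the stand:** the mug, spanner, screwdriver and carton were found within about 5 mm of where they started, which is about the detector's own error.

**One check disagreed:** counting the lever's red pixels gave fewer than at the start (118 against 201) and a lever angle about 1° different. I put this down to the arm's shadow and did not confirm it.

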